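Load a slide carrier into a sprung stage clip

TASK

Load the long slide carrier into the slide stage: draw the sprung curved arm back with the carrier's end, lay the carrier flat on the stage with its other end against the middle of the low fixed edge, square to it, and let go so that the arm holds it there. Leave the short carrier where it lies.

Things in the scene. Friction and masses are not known exactly. Their poses are not given: they have to be found in the camera images.
- long_carrier_mid (a point): Centre, half-way up, of the long slide carrier: rigid white plastic slab 80 mm long (its x axis) x 34 wide (y) x 8 thick (z, up), 45 g, rectangular glass window in its top, lying flat and loose on the table (height 0). Either end may go to the fixed edge. Grip across the 34 mm width.
- stage: Fixed stage plate, 180 x 200 (all in mm), dark top 20 mm above the table. Origin on the table; z up; x points from sprung arm to fixed edge. Edge: aluminium bar along y, 70 mm long centred on y=0, 5 mm above the stage top, holding face at x=+50 (bar to +58). Loaded carrier lies along x, centre x=+10, y=0, z=+24. A carrier held with its underside 10 mm above the top clears the edge and still meets the nose.
- clip_arm (a joint): Curved steel arm: 0 at rest, grows to 0.5 rad as its nose is drawn to stage -x. Nose: white upright cylinder, 14 mm dia, 1 to 29 mm above stage top, centred x=-25, y=0 at rest (68 mm free to the edge). Pivot post x=-45, y=+72, 18 mm dia, 20 high; 8 mm rod bows to x=-70. Nose moves 7.4 mm per 0.1 rad, pushes to +x with 0.7 N at rest, 2 N loaded (0.16 rad), 4 N at 0.4; springs back.
- short_carrier_mid (a point): Centre, half-way up, of the short slide carrier, the wrong one: similar white slab only 52 mm long (x) x 34 wide (y) x 8 thick, round window, lying flat on the table near the long one; the two change places from start to start.
Things that resemble listed ones, but are neither listed nor needed, are in the scene too. Leave any orange, pink or turquoise look-alike of the part that bears long_carrier_mid alone.

How it is judged:
By the outcome, as a careful person would: the job done as asked, in the order asked, and still so for the second after the job is handed in, with the robot touching nothing.
It also fails if it takes over 37 s, if anything falls off the work surface, if the arm or the gripper's body presses on something with over 40 N, if the wrist force passes 120 N, or if a joint passes its speed limit or range.

ROBOT

A 6-joint arm with a two-finger parallel gripper is mounted at the origin on the work surface. World frame = base frame: x ahead of the robot, y to its left, z up, the work surface at z = 0. Lengths are in m, angles in rad, forces in N, time in s.
With the tool pointing down it reaches from about 0.225 to 0.875 m from the base axis. Payload 3.4 kg.
Tool frame: the origin (TCP) lies on the centre line of the jaws, within the pads' length; the fingertips stand 17 mm ahead of it and the grasp point (between the pads) lies 2 mm behind it (manip.finger_overhang is the distance from the TCP to the fingertips, in m); y points along the fingers, x is the direction in which the jaws open and shut, and the axes are right-handed (so a half turn about y gives the same grasp; the last joint's range is limited). The gripper opens to 85 mm and grips with 20 to 120 N. Pads are 22 mm wide; open, the fingers measure 114 mm over their backs; the gripper's body (76 mm by 85 mm) begins 54 mm behind the grasp point. The pads swing forward as they close: fully open they stand 13 mm farther back than shut.
Start: joints at [-1.231, 0.276, 1.505, -0, 1.361, -0.121], TCP at [0.256, -0.515, 0.248] pointing down, gripper open.
Joint ranges: [-2.89, 2.89], [-0.75, 2.08], [0.22, 2.7], [-1.18, 4.32], [0.11, 2.71], [-2.7, 2.7]. Speed limits (rad/s): [2.57, 2.57, 3.14, 3.14, 3.14, 3.14].

INTERFACE

Orientations are given as a unit quaternion [w, x, y, z].
In Python, from rig import manip gives the robot as it stands.
- The arm moves only by the tool arm_command, never from a script. Its argument "commands" is a list of rows, each a list of 3 entries, a list of its own where there are three numbers: the finger opening in cm, from 0 to 8.54, then the shift along the world's x, y, z in cm, then the turn about the world's z in rad. A call has 1 to 12 rows; each row shifts and turns the commanded pose from where the row before left it; what a row does not reach is not made up. A row lasts 1/10 s, in which the tool goes at most 50 mm and 8.59 degrees, less where a joint would pass 70% of its speed; a pose out of reach is approached as far as the arm can. A call with a gripper value outside its range is refused whole. The fingers move at their own pace and stop on an object; "grip_force" is the grip in N (left out, the last holds). Time passes only in rows, so rows that do not move let the fingers close. It gives the time, the measured TCP pose, the force and the opening at its end, in the units of the state.
- manip.get_state(): the state, without advancing time (a new reading comes with each control period).
- manip.get_image(name): name is "side" or "top" or "wrist"; returns a dict with "pixels" (480x640x3 uint8, red, green, blue), "range_z" (480x640 float32, m along the optical axis (not along the pixel's ray), 0 where there is no reading), "intrinsics" (3x3 intrinsics, pixels), "R" (3x3) and "t" (3): a world point X has camera coordinates R X + t. Camera axes: x right, y down, z forward; pixel columns grow to the right and rows downward; lengths in m; the calibration is good to about 2 mm. A picture is of the moment at which its call begins.
- manip.sign_off(): hands the job in, once; it reports no verdict.
The state is a dict: "clock": time; "qpos": joint angles; "qd": joint speeds; "effort": joint torques, N m; "position": TCP position; "ee_rot": TCP orientation; "contact_force": force on the tool from outside, world axes, zero at the start; "moment": the same for the moment, N m; "width": finger opening in m.
Only numpy, scipy, OpenCV 4.12 (cv2) and the standard library are available. Lean on these libraries where they do the work, as an engineer would, in place of code of your own. Each camera call takes 0.05 s, during which the arm holds its last target.

## Working session

There is one attempt and no reset: what is moved stays moved. The work goes in short steps, Python scripts to look and compute and a tool call to move; the robot and the scene stay as the last step left them, time stands still between calls to the robot, and variables do not carry over. Pictures are saved under pics/ and viewed, and the job is handed in when it is done.

Besides the shell and the picture viewer there is one more tool, called after "Request:" as name([rows], argument=value, ...), one row to a line, values as JSON. arm_command: Moves the arm, as the interface text tells. Its arguments: {"type":"object","properties":{"commands":{"type":"array"},"grip_force":{"type":"number"}},"required":["commands"]}

```bash
mkdir -p pics; ls
python3 - <<'E'
from rig import manip
import cv2,numpy as np
print(manip.get_state(), manip.finger_overhang)
for n in ["top","side","wrist"]:
    im=manip.get_image(n); np.savez(f"pics/{n}0.npz",**im)
    cv2.imwrite(f"pics/{n}0.png",im["pixels"][:,:,::-1])
    print(n,im["intrinsics"],im["R"],im["t"])
E
```

```text
pics
{'clock': 0.0, 'qpos': array([-1.23099158e+00,  2.76582380e-01,  1.50613536e+00, -3.59710001e-05,
        1.36068375e+00, -1.20975324e-01]), 'qd': array([-0.00172861, -0.00016018,  0.00155781, -0.0003676 , -0.00325464,
        0.00113752]), 'effort': array([-3.26013491e-03, -4.16786528e+01, -2.45807058e+01, -6.71172111e-04,
        1.11145808e-02,  1.26332251e-07]), 'position': array([ 0.25550228, -0.5145613 ,  0.24744598]), 'ee_rot': array([ 0.60135892, -0.60057807,  0.37311431, -0.37210099]), 'contact_force': array([-0.01008622, -0.62903051,  0.05996366]), 'moment': array([ 0.03340635, -0.02790912,  0.01988   ]), 'width': 0.08575502471605037} 0.017
top [[590.56284681   0.         316.53495247]
 [  0.         590.56284681 233.40973007]
 [  0.           0.           1.        ]] [[ 0.00970261 -0.99989212  0.01102737]
 [-0.99431273 -0.01081693 -0.10594901]
 [ 0.10605687 -0.00993668 -0.99431042]] [0.03924183 0.6304135  1.03063898]
side [[443.11652766   0.         317.0422777 ]
 [  0.         443.11652766 244.85126693]
 [  0.           0.           1.        ]] [[-0.74850966 -0.66299495  0.01307638]
 [-0.5170854   0.57120776 -0.63745148]
 [ 0.41515778 -0.48390019 -0.77037953]] [0.51288597 0.333659   0.58794291]
wrist [[363.08857163   0.         321.11634749]
 [  0.         363.08857163 240.47661894]
 [  0.           0.           1.        ]] [[ 0.44377529 -0.89613691 -0.00146276]
 [-0.86182816 -0.42723148  0.27335961]
 [-0.24559257 -0.12004959 -0.9619108 ]] [-0.57499353 -0.03522909  0.37896054]
```

View pics/top0.png

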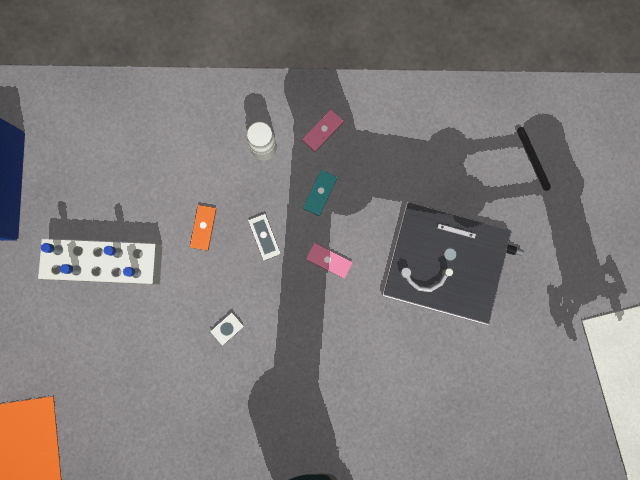

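View pics/side0.png

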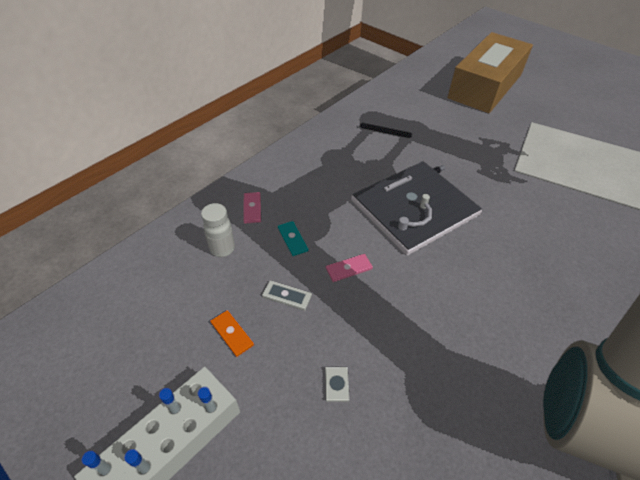

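The top view shows the long carrier at about (264,237) and the short one at (227,328). The stage is centred near (447,263), with its fixed edge at (457,230), the nose at (449,272) and the pivot post at (406,272). Next I'll measure these.

```bash
cat > h.py <<'E'
import numpy as np,cv2
def load(f): return dict(np.load(f))
def ray(im,uv,z):
    K,R,t=im["intrinsics"],im["R"],im["t"]
    c=-R.T@t; d=R.T@np.linalg.inv(K)@np.array([uv[0],uv[1],1.]); return c+d*(z-c[2])/d[2]
def proj(im,X):
    p=im["intrinsics"]@(im["R"]@np.asarray(X,float)+im["t"]); return p[:2]/p[2]
def comps(mask,amin=20):
    n,l,s,c=cv2.connectedComponentsWithStats(mask.astype(np.uint8))
    return [(i,s[i],c[i],l==i) for i in range(1,n) if s[i][4]>=amin]
def rect(im,m,z):
    cs,_=cv2.findContours(m.astype(np.uint8),cv2.RETR_EXTERNAL,cv2.CHAIN_APPROX_NONE)
    c=max(cs,key=cv2.contourArea)[:,0,:]
    P=np.array([ray(im,p,z)[:2] for p in c]).astype(np.float32)
    return cv2.minAreaRect(P*1000), P
E
python3 - <<'E'
from h import *
for n in ["top","side"]:
    im=load(f"pics/{n}0.npz"); p=im["pixels"].astype(int)
    mx,mn=p.max(2),p.min(2)
    w=(mn>150)&(mx-mn<30)
    print(n)
    for i,s,c,m in comps(w,12):
        if s[4]<3000:
            r,_=rect(im,m,.008); r2,_=rect(im,m,.025)
            print(s,c.round(1),np.round(r[0],1),np.round(r[1],1),round(r[2],1),'z25:',np.round(r2[0],1),np.round(r2[1],1),round(r2[2],1))
im=load("pics/top0.npz")
z=im["range_z"];print(z[300,447],z[180,470])
p=im["pixels"]
cv2.imwrite("pics/topz.png",cv2.resize(p[195:335,370:530][:,:,::-1],None,fx=5,fy=5,interpolation=cv2.INTER_CUBIC)[:600])
im=load("pics/side0.npz");p=im["pixels"]
cv2.imwrite("pics/sidez.png",cv2.resize(p[150:270,340:500][:,:,::-1],None,fx=5,fy=5,interpolation=cv2.INTER_CUBIC))
E
```

```text
top
[247 122  27  39 694] [260.3 138.7] [806. 152.] [73.7 47. ] 12.3 z25: [801.5 150.5] [72.5 46.2] 12.3
[322 126   5   5  22] [323.9 128.1] [832.2  33.4] [7.7 7.5] 0.5 z25: [827.2  33.7] [7.6 7.4] 0.5
[197 149   9   3  12] [201.5 149.5] [788.6 262.5] [15.5  3.6] 74.5 z25: [784.3 259.2] [15.2  3.6] 74.5
[215 179   5   7  17] [217.2 182.1] [726.2 229.9] [9.4 8.9] 58.1 z25: [722.9 227.2] [9.2 8.7] 58.1
[318 188   6   6  27] [320.5 190.1] [713.9  38.9] [9.3 9.3] 46.0 z25: [710.8  39.2] [9.1 9.2] 46.0
[248 214  33  47 416] [263.7 237.2] [626.  142.9] [81.6 33.8] 22.3 z25: [624.3 141.5] [80.3 33.3] 22.3
[200 223   6   5  26] [202.5 225. ] [646.  255.8] [7.4 9.3] 0.6 z25: [644.  252.7] [7.3 9.1] 0.6
[438 224  38  14 154] [456.4 230.7] [ 640.6 -213.1] [70.7  8.1] 75.2 z25: [ 638.6 -208.9] [69.6  7.9] 75.2
[260 231   7   7  40] [263.  234.3] [630.5 144.1] [11.1 11. ] 1.1 z25: [628.7 142.7] [11.  10.9] 1.1
[ 41 238  13   7  60] [ 46.9 241. ] [613.3 539.3] [11.  22.3] 0.6 z25: [611.8 531.7] [10.9 22. ] 0.6
[445 249  11  11 100] [449.9 254. ] [ 597.2 -200.8] [18.5 18.7] 0.6 z25: [ 596.  -196.8]
[... 5669 characters left out ...]
.3] [58.6 15.5] 85.8 z25: [ 542.8 -156.5] [57.1 15.1] 85.8
[408 210  74  45 300] [442.  232.8] [ 499.2 -172. ] [202.6   8.4] 75.0 z25: [ 494.3 -156.1] [197.4   8.2] 75.0
[211 221  18  13 113] [220.8 228.4] [829.8 119. ] [39.9 18. ] 80.7 z25: [816.2 127.2] [38.9 17.5] 80.7
[263 281  49  28 318] [287.7 294.6] [628.4 143.2] [79.3 33.2] 21.7 z25: [620.1 150.8] [77.2 32.4] 21.7
[281 290   7   6  31] [284.4 292.7] [634.2 144.8] [10.5 10.4] 42.0 z25: [625.8 152.3] [10.3 10.2] 42.0
[227 327   7   6  31] [229.9 329.4] [649.6 256. ] [9.8 9.4] 48.4 z25: [640.8 260.6] [9.5 9.2] 48.4
[326 367  23  34 508] [337.1 384.3] [460.1 208.3] [32.7 51.8] 42.3 z25: [456.3 214.2] [31.8 50.5] 42.3
1.0658667 1.1106585
```

View pics/topz.png

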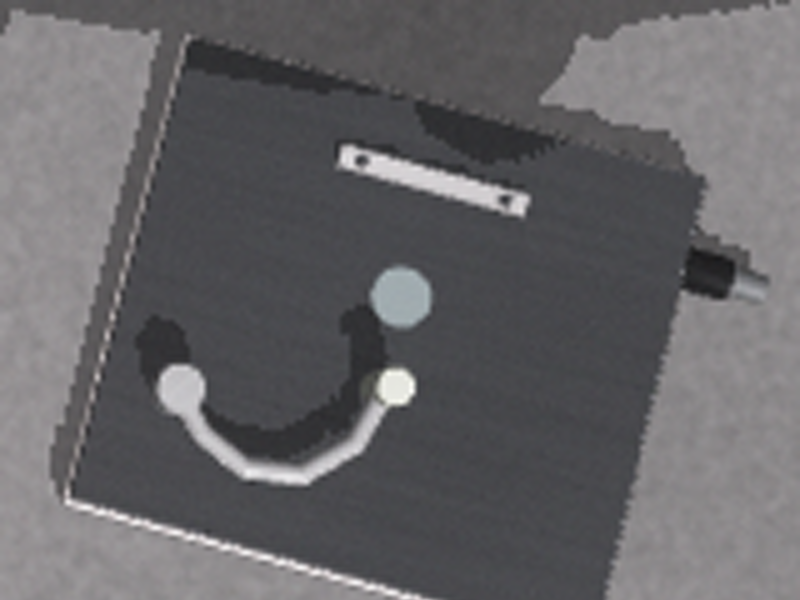

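View pics/sidez.png

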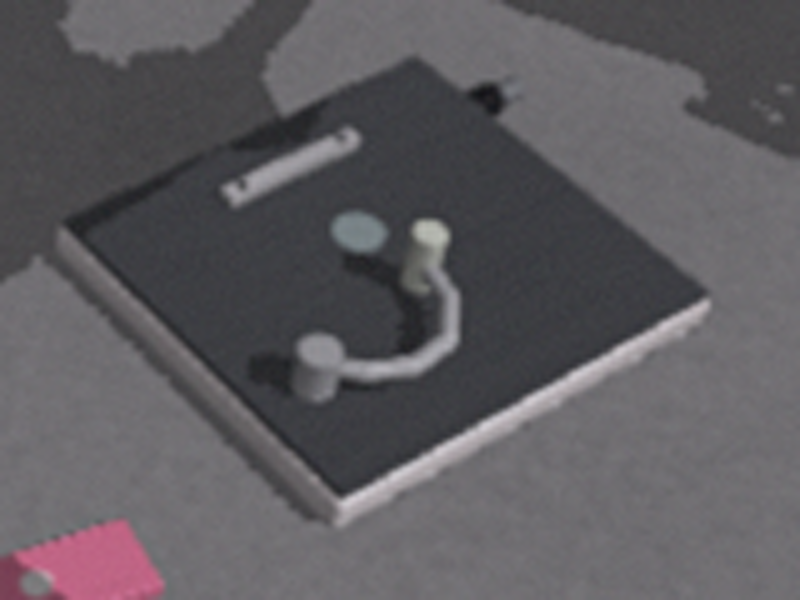

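The zoomed views show that the disc at (450,254) is flat paint, in line with the loaded centre at (10,0). I'll refine the stage pose using the plate outline, the bar and the nose.

Run:
```python
from h import *
from rig import manip
from scipy.spatial.transform import Rotation as Ro
s=manip.get_state();q=s["ee_rot"];R=Ro.from_quat([q[1],q[2],q[3],q[0]]).as_matrix();print("tool R",R.round(3), "jaw yaw",np.arctan2(R[1,0],R[0,0]))
T=load("pics/top0.npz");S=load("pics/side0.npz")
def stage_pts(a,o): 
    c,s=np.cos(a),np.sin(a); return lambda x,y,z: np.array([o[0]+c*x-s*y,o[1]+s*x+c*y,z])
for n,im,roi in(("top",T,(375,515,195,330)),("side",S,(345,490,155,255))):
    p=im["pixels"].astype(int); m=np.zeros(p.shape[:2],bool);u0,u1,v0,v1=roi
    mx=p.max(2);mn=p.min(2)
    # disc: bluish-grey
    d=(p[...,2]-p[...,0]>5)&(mn>110); d2=np.zeros_like(d); d2[v0:v1,u0:u1]=d[v0:v1,u0:u1]
    for i,st,c,mm in comps(d2,15): print(n,"disc",st,ray(im,c,.020).round(4))
    # dark plate
    X=None
    rz=im["range_z"]; vv,uu=np.mgrid[0:480,0:640]
    K=im["intrinsics"]; P=np.stack([(uu-K[0,2])/K[0,0]*rz,(vv-K[1,2])/K[1,1]*rz,rz],-1)
    W=(P-im["t"])@im["R"]
    # height mask
    sel=(W[...,2]>.012)&(W[...,2]<.03)&(rz>0); sm=np.zeros_like(sel); sm[v0:v1,u0:u1]=sel[v0:v1,u0:u1]
    c=max(comps(sm,500),key=lambda k:k[1][4])
    r,_=rect(im,c[3],.020); print(n,"plate",np.round(r[0],1),np.round(r[1],1),r[2])
    k=c[3]; print("z med",np.median(W[k][:,2]))
    # carriers heights from range
    for nm,(x,y) in dict(long=(.627,.143),short=(.458,.207)).items():
        print(nm,proj(im,[x,y,.008]), "z", np.median(W[tuple(np.array([int(round(v)) for v in proj(im,[x,y,.008])])[::-1]+np.array([0,0]))][2]))
    # nose top: bright yellowish
    ny=np.zeros_like(sel); ny[v0:v1,u0:u1]=((mn>190))[v0:v1,u0:u1]
    for i,st,c,mm in comps(ny,8): print(n,"bright",st,c.round(1),ray(im,c,.049).round(4))
```

```text
tool R [[ 0.445 -0.     0.896]
 [-0.896  0.001  0.445]
 [-0.001 -1.     0.   ]] jaw yaw -1.110016806869953
top disc [444 248  12  13 117] [ 0.5962 -0.1976  0.02  ]
top plate [ 579.4 -198.8] [214.2 178.9] 75.09147644042969
z med 0.020467898276626092
long [263.56210949 235.89900037] z 0.008196012897392654
short [226.39094822 328.37441388] z 0.010549953118974977
top bright [438 225   4   4  10] [439.4 226.2] [ 0.6436 -0.1728  0.049 ]
top bright [443 226  28  10  95] [456.  230.6] [ 0.6361 -0.2024  0.049 ]
top bright [472 234   3   4   9] [473.3 235.6] [ 0.6275 -0.2331  0.049 ]
top bright [402 268  44  24 134] [418.6 280.2] [ 0.5473 -0.1349  0.049 ]
top bright [446 269   7   7  41] [448.8 272. ] [ 0.5623 -0.1884  0.049 ]
top bright [383 295 105  30 106] [435.4 309.5] [ 0.4963 -0.1639  0.049 ]
side disc [407 193  10   7  49] [ 0.5992 -0.1968  0.02  ]
side plate [ 578.5 -200.7] [229.7 182.9] 74.8815689086914
z med 0.020281028140939093
long [287.72619979 294.17434203] z 0.008262547162412016
short [338.7663461  383.35876416] z 0.00906944984095942
```

View pics/wrist0.png

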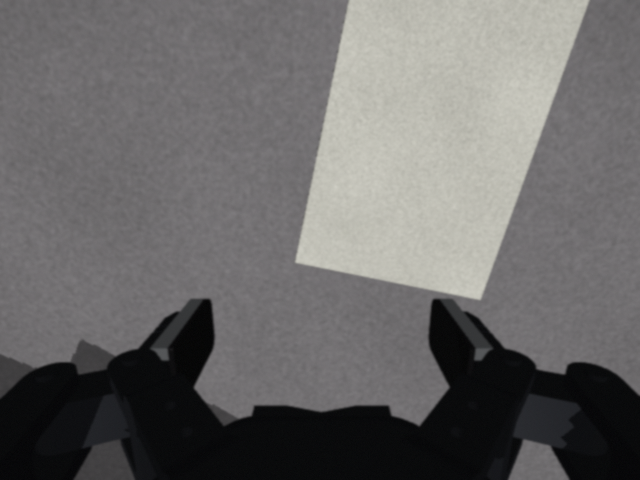

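Stage yaw is about -15.0° and the loaded centre is about (0.597, -0.1975). The disc, bar, nose and plate agree on this. The long carrier is at (0.627, 0.143) with yaw about 22.2°, so the first move goes to just above it.

Request:
arm_command([
  [8.5,[2.0,3.6,-0.2],0],
  [8.5,[2.4,4.2,-0.4],0],
  [8.5,[2.4,4.2,-0.6],0],
  [8.5,[2.4,4.2,-0.6],0],
  [8.5,[2.4,4.2,-0.6],0],
  [8.5,[2.4,4.2,-0.6],0],
  [8.5,[2.4,4.2,-0.6],0],
  [8.5,[2.4,4.2,-0.6],0],
  [8.5,[2.4,4.2,-0.6],0],
  [8.5,[2.4,4.2,-0.6],0],
  [8.5,[2.4,4.2,-0.6],0],
  [8.5,[2.4,4.2,-0.6],0],
], grip_force=40)

```text
clock: 1.35
position: [0.5402, -0.0151, 0.182]
ee_rot: [-0.601, 0.601, -0.372, 0.373]
contact_force: [1.3, 0.3, 0.4]
width: 0.0849
```

Request:
arm_command([
  [7,[2.4,4.2,-1.2],0],
  [6,[2.4,4.2,-1.2],0],
  [5.5,[2.4,4.2,-1.2],-0.04],
  [5.5,[1.6,2.8,-1.2],-0.033],
  [5.5,[0,0,0],0],
  [5.5,[0,0,0],0],
])

```text
clock: 1.95
position: [0.6271, 0.1374, 0.1332]
ee_rot: [-0.587, 0.588, -0.394, 0.393]
contact_force: [-1.2, -0.3, -0.8]
width: 0.055
```

Run:
```python
from h import *
from rig import manip
from scipy.spatial.transform import Rotation as Ro
im=manip.get_image("wrist");s=manip.get_state();q=s["ee_rot"];R=Ro.from_quat([q[1],q[2],q[3],q[0]]).as_matrix()
print(s["position"],np.arctan2(R[1,0],R[0,0]),s["width"],s["contact_force"],s["qpos"])
np.savez("pics/wrist1.npz",**im); cv2.imwrite("pics/wrist1.png",im["pixels"][:,:,::-1])
p=im["pixels"].astype(int);w=(p.min(2)>130)&(p.max(2)-p.min(2)<30)
for i,st,c,m in comps(w,600):
    r,_=rect(im,m,.008);print(st,np.round(r[0],1),np.round(r[1],1),r[2])
```

```text
[0.627126   0.13657595 0.13390703] -1.182317376658645 0.054990486455582396 [-0.83256178 -0.03062815 -0.85631551] [ 1.06487138e-01  4.52816922e-01  1.52351938e+00 -7.89902577e-04
  1.16675224e+00  1.28911583e+00]
[   0    0   39   81 2702] [675.5 358.5] [45.8 22.8] 8.717750549316406
[   141      0    499    415 142670] [644.   90.5] [301.5 379.3] 22.279802322387695
[   0  230   40  202 6491] [461.5 322.5] [186.7  30.2] 8.564248085021973
[ 128  417   56   63 1969] [395.8 191. ] [31.2 85. ] 76.03160095214844
[ 459  417   65   63 2048] [499.5 -66.8] [89.8 31.7] 58.86370849609375
```

View pics/wrist1.png

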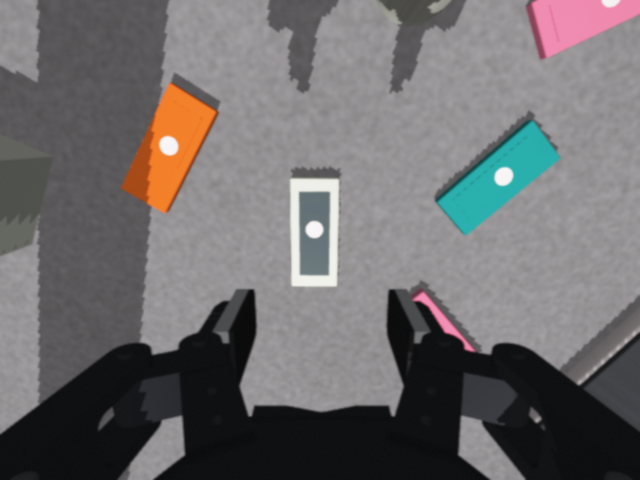

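The wrist view shows the long carrier between the jaws at columns 291–339, rows 178–287, and already square to them.

Run:
```python
from h import *
im=load("pics/wrist1.npz");p=im["pixels"].astype(int);w=(p.min(2)>195)
for i,st,c,m in comps(w,400):
    r,_=rect(im,m,.008);print(st,c,np.round(r[0],1),np.round(r[1],1),r[2])
# project TCP 
print(proj(im,[0.6271,0.1366,0.008]))
print(im["R"],im["t"])
```

```text
[ 290  179   49  107 2353] [313.71653209 230.01869953] [627.4 142.4] [78.6 33.4] 21.79290008544922
[320.9905996  237.53610958]
[[ 3.79072054e-01 -9.25367137e-01  1.99561243e-04]
 [-8.89462189e-01 -3.64304263e-01  2.75933721e-01]
 [-2.55267296e-01 -1.04776265e-01 -9.61176644e-01]] [-0.1114027   0.60322961  0.44244913]
```

Request:
arm_command([
  [5.5,[0,0.4,-3.5],0],
  [5.5,[0,0.2,-3.5],0],
  [5.5,[0,0,-2.5],0],
  [5.5,[0,0,-1.2],0],
  [5.5,[0,0,-0.5],0],
  [5.5,[0,0,0],0],
])

```text
clock: 2.6
position: [0.628, 0.1422, 0.0228]
ee_rot: [0.587, -0.587, 0.394, -0.395]
contact_force: [0.2, -0.7, 0.6]
width: 0.0548
```

Run:
```python
from h import *
from rig import manip
s=manip.get_state();print(s["position"],s["contact_force"],s["width"])
for n in ("wrist","side"):
    im=manip.get_image(n);np.savez(f"pics/{n}2.npz",**im)
    p=im["pixels"][:,:,::-1]
    if n=="side": p=cv2.resize(p[200:360,200:400],None,fx=3.7,fy=3.7,interpolation=cv2.INTER_CUBIC)
    cv2.imwrite(f"pics/{n}2.png",p)
```

```text
[0.62795566 0.14220434 0.02283474] [ 0.22897152 -0.71428978  0.62145009] 0.05483109486352091
```

View pics/wrist2.png

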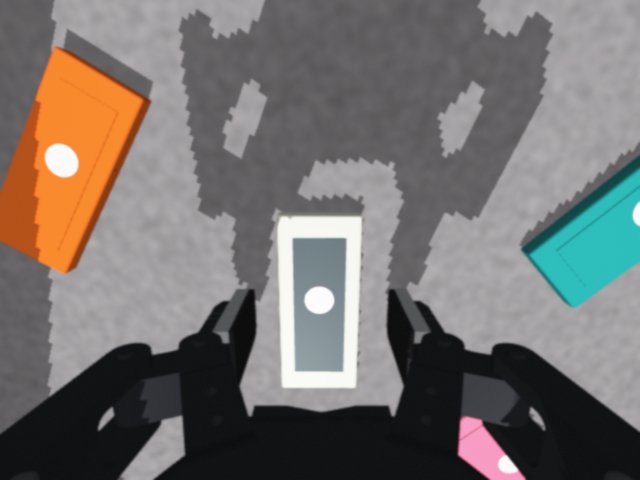

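View pics/side2.png

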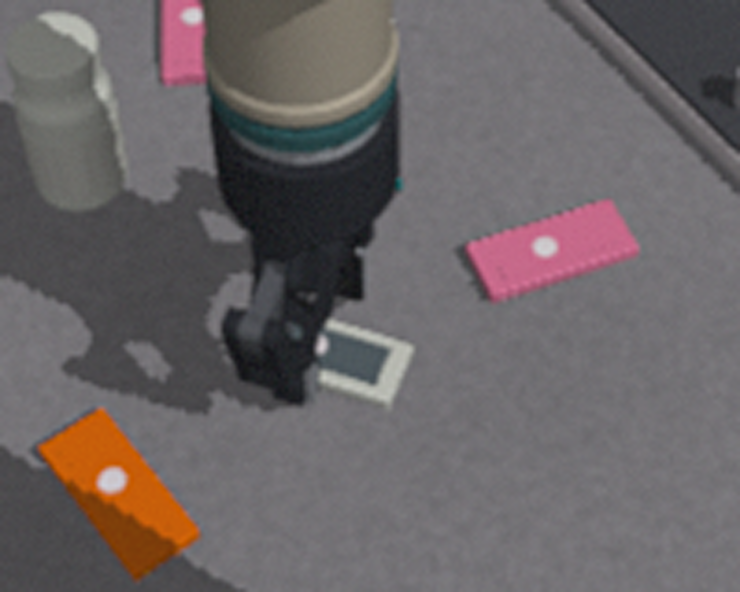

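Run:
```python
from h import *
im=load("pics/wrist2.npz");rz=im["range_z"];K=im["intrinsics"]
vv,uu=np.mgrid[0:480,0:640]
P=np.stack([(uu-K[0,2])/K[0,0]*rz,(vv-K[1,2])/K[1,1]*rz,rz],-1);W=(P-im["t"])@im["R"]
for v in range(286,380,6):
    print(v,[(u,W[v,u].round(4).tolist()) for u in (240,250,320,394,404)])
```

```text
286 [(240, [0.6205, 0.1769, 0.0001]), (250, [0.6227, 0.1728, 0.0013]), (320, [0.6373, 0.1456, 0.0092]), (394, [0.6456, 0.1135, -0.0011]), (404, [0.6481, 0.1104, 0.0014])]
292 [(240, [0.6262, 0.175, 0.017]), (250, [0.628, 0.1714, 0.0175]), (320, [0.6348, 0.1446, 0.009]), (394, [0.6493, 0.1193, 0.0179]), (404, [0.6508, 0.1157, 0.0181])]
298 [(240, [0.6271, 0.1739, 0.0234]), (250, [0.6273, 0.1704, 0.0209]), (320, [0.6319, 0.1434, 0.0083]), (394, [0.6486, 0.12, 0.0227]), (404, [0.6498, 0.1162, 0.022])]
304 [(240, [0.6275, 0.1729, 0.0284]), (250, [0.6251, 0.1696, 0.0213]), (320, [0.6296, 0.1425, 0.0088]), (394, [0.6464, 0.119, 0.0228]), (404, [0.6498, 0.1177, 0.0283])]
310 [(240, [0.6278, 0.1719, 0.033]), (250, [0.6233, 0.1688, 0.0224]), (320, [0.6271, 0.1415, 0.009]), (394, [0.6444, 0.1181, 0.0233]), (404, [0.6494, 0.1187, 0.033])]
316 [(240, [0.6283, 0.171, 0.0377]), (250, [0.6204, 0.168, 0.0215]), (320, [0.6243, 0.1403, 0.0085]), (394, [0.6424, 0.1174, 0.0242]), (404, [0.649, 0.1196, 0.0375])]
322 [(240, [0.6265, 0.1703, 0.0383]), (250, [0.619, 0.1671, 0.0233]), (320, [0.6217, 0.1393, 
[... 889 characters left out ...]
, [0.639, 0.116, 0.0425])]
358 [(240, [0.6158, 0.1659, 0.0418]), (250, [0.5877, 0.1609, 0.0]), (320, [0.6051, 0.1326, 0.0082]), (394, [0.6134, 0.0987, 0.0008]), (404, [0.6372, 0.1153, 0.0429])]
364 [(240, [0.6141, 0.1652, 0.0424]), (250, [0.5851, 0.1599, 0.0007]), (320, [0.6033, 0.1318, 0.0098]), (394, [0.61, 0.0969, -0.0001]), (404, [0.6355, 0.1146, 0.0437])]
370 [(240, [0.6128, 0.1645, 0.0437]), (250, [0.5823, 0.1589, 0.001]), (320, [0.5997, 0.1304, 0.0087]), (394, [0.6074, 0.0958, 0.0005]), (404, [0.6335, 0.1137, 0.0437])]
376 [(240, [0.6104, 0.1637, 0.0435]), (250, [0.5787, 0.1577, 0.0004]), (320, [0.5971, 0.1293, 0.0091]), (394, [0.6046, 0.0946, 0.0007]), (404, [0.632, 0.1132, 0.0448])]
```

The pads' lower edges read about 17 mm high at this opening, well above what the shut overhang would suggest. I'll narrow the jaws while still above the carrier and measure again.

Request:
arm_command([
  [4.2,[0,0,0],0],
  [4.2,[0,0,0],0],
  [4.2,[0,0,0],0],
])

```text
clock: 3.0
position: [0.628, 0.143, 0.023]
ee_rot: [0.587, -0.587, 0.394, -0.395]
contact_force: [0.1, -0.4, -0.6]
width: 0.0423
```

```bash
cat > tip.py <<'E'
from h import *
from rig import manip
import sys
s=manip.get_state();print(s["clock"],s["position"],s["contact_force"],s["width"])
im=manip.get_image("wrist");np.savez(f"pics/{sys.argv[1]}.npz",**im);cv2.imwrite(f"pics/{sys.argv[1]}.png",im["pixels"][:,:,::-1])
rz=im["range_z"];K=im["intrinsics"]
vv,uu=np.mgrid[0:480,0:640]
P=np.stack([(uu-K[0,2])/K[0,0]*rz,(vv-K[1,2])/K[1,1]*rz,rz],-1);W=(P-im["t"])@im["R"]
dark=im["pixels"].max(2)<75
for u in (235,245,255,260,265,270,275,365,370,375,380,385,395,405):
    col=[v for v in range(240,360) if dark[v,u] and W[v,u,2]>.004 or (W[v,u,2]>.012)]
    if col: v=col[0]; print(u,v,W[v:v+4,u].round(4).tolist())
E
python3 tip.py wrist3
```

```text
3.0 [0.62800285 0.1430463  0.02301552] [ 0.11018881 -0.38534566 -0.62188626] 0.04230232397487736
235 302 [[0.6222, 0.1762, 0.0186], [0.6225, 0.176, 0.0199], [0.6216, 0.1759, 0.019], [0.6221, 0.1757, 0.0207]]
245 298 [[0.6234, 0.1733, 0.0149], [0.6232, 0.1731, 0.0153], [0.6242, 0.1729, 0.018], [0.6236, 0.1728, 0.0178]]
255 287 [[0.6283, 0.1712, 0.0126], [0.6281, 0.171, 0.0131], [0.6283, 0.1709, 0.0142], [0.6288, 0.1707, 0.0163]]
260 287 [[0.6288, 0.1693, 0.0121], [0.629, 0.1692, 0.0133], [0.6293, 0.169, 0.0148], [0.6293, 0.1689, 0.0156]]
265 287 [[0.6301, 0.1674, 0.0132], [0.6299, 0.1673, 0.0136], [0.63, 0.1672, 0.0147], [0.6299, 0.167, 0.0154]]
270 268 [[0.6922, 0.1684, 0.1489], [0.633, 0.1682, 0.0003], [0.6325, 0.168, 0.0002], [0.6325, 0.1679, 0.0011]]
275 279 [[0.6922, 0.1684, 0.1489], [0.6289, 0.1644, 0.0002], [0.6283, 0.1642, -0.0002], [0.6285, 0.1641, 0.0011]]
365 272 [[0.6922, 0.1684, 0.1489], [0.6467, 0.1291, -0.0001], [0.6463, 0.1289, -0.0002], [0.6462, 0.1289, 0.0009]]
370 278 [[0.6922, 0.1684, 0.1489], [0.6449, 0.1258, -0.0005], [0.6448, 0.1258, 0.0004], [0.6445, 0.1258, 0.0009]]
375 287 [[0.6465, 0.1261, 0.0122], [0.647, 0.1267, 0.0148], [0.6463, 0.1262, 0.0139], [0.6466, 0.1267, 0.0159]]
380 287 [[0.6475, 0.1245, 0.0131], [0.6473, 0.1245, 0.0136], [0.6474, 0.1247, 0.015], [0.647, 0.1246, 0.0151]]
385 288 [[0.648, 0.1225, 0.0133], [0.6479, 0.1226, 0.0142], [0.6482, 0.1232, 0.0164], [0.648, 0.1232, 0.017]]
395 298 [[0.6461, 0.1175, 0.0148], [0.6489, 0.1208, 0.024], [0.649, 0.1212, 0.0255], [0.6486, 0.121, 0.0254]]
405 300 [[0.647, 0.1137, 0.0156], [0.6469, 0.1137, 0.0162], [0.6472, 0.1144, 0.0183], [0.6468, 0.1142, 0.0183]]
```

View pics/wrist3.png

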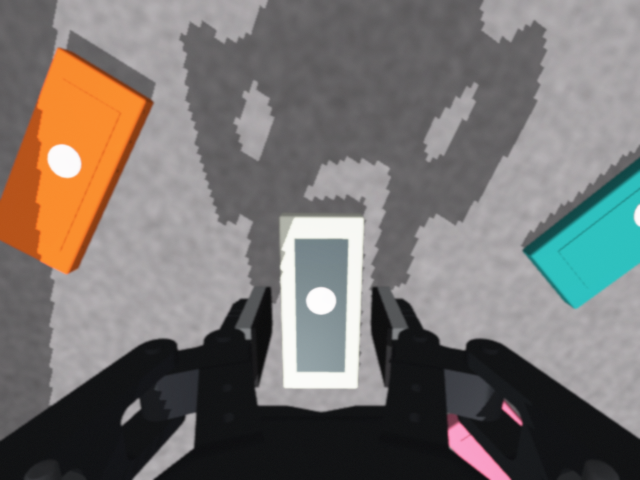

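The tips are now about 12 mm high, and carrier and jaws are both centred near column 321. I'll lower 8 mm and close.

Request:
arm_command([
  [4.2,[0,0,-0.4],0],
  [4.2,[0,0,-0.4],0],
  [4.2,[0,0,0],0],
  [3.8,[0,0,0],0],
  [3.2,[0,0,0],0],
  [3.0,[0,0,0],0],
  [3.0,[0,0,0],0],
  [3.0,[0,0,0],0],
], grip_force=40)

```text
clock: 3.85
position: [0.6285, 0.1433, 0.0164]
ee_rot: [0.588, -0.586, 0.394, -0.395]
contact_force: [-2.5, -0.2, 12.0]
width: 0.0328
```

```bash
python3 tip.py wrist4
```

```text
3.85 [0.62854673 0.14326239 0.0164141 ] [-2.53455527 -0.21930767 12.00858923] 0.03281180559308819
235 272 [[0.6926, 0.1686, 0.1424], [0.6288, 0.1813, -0.0001], [0.6283, 0.1812, -0.0003], [0.6279, 0.1811, -0.0002]]
245 303 [[0.6241, 0.1726, 0.0126], [0.6244, 0.1725, 0.0139], [0.6243, 0.1723, 0.0144], [0.6248, 0.1721, 0.0162]]
255 297 [[0.6248, 0.1699, 0.0061], [0.6251, 0.1698, 0.0076], [0.625, 0.1696, 0.0083], [0.6247, 0.1695, 0.0084]]
260 270 [[0.6926, 0.1686, 0.1424], [0.6338, 0.172, 0.0003], [0.6333, 0.1718, 0.0003], [0.6326, 0.1717, -0.0006]]
265 293 [[0.6311, 0.1668, 0.0126], [0.6308, 0.1667, 0.0129], [0.6307, 0.1666, 0.0135], [0.6311, 0.1665, 0.0152]]
270 293 [[0.6315, 0.165, 0.0121], [0.6314, 0.1649, 0.0127], [0.6314, 0.1648, 0.0134], [0.6316, 0.1647, 0.0148]]
275 291 [[0.6322, 0.1634, 0.0103], [0.632, 0.1633, 0.0107], [0.6319, 0.1632, 0.0112], [0.6321, 0.1631, 0.0125]]
365 287 [[0.646, 0.1304, 0.0071], [0.6456, 0.1302, 0.0069], [0.6456, 0.1304, 0.0081], [0.6456, 0.1305, 0.0093]]
370 293 [[0.6462, 0.1291, 0.0122], [0.646, 0.129, 0.0127], [0.6461, 0.1292, 0.0139], [0.646, 0.1293, 0.0148]]
375 293 [[0.647, 0.1273, 0.0122], [0.6466, 0.1271, 0.0122], [0.6469, 0.1275, 0.0142], [0.6468, 0.1276, 0.0149]]
380 293 [[0.648, 0.1258, 0.0131], [0.6475, 0.1255, 0.0128], [0.648, 0.1261, 0.0151], [0.6472, 0.1256, 0.0141]]
385 297 [[0.6451, 0.1212, 0.0071], [0.645, 0.1213, 0.0079], [0.6446, 0.1211, 0.008], [0.6449, 0.1216, 0.0099]]
395 302 [[0.6461, 0.1181, 0.0114], [0.6461, 0.1183, 0.0124], [0.6461, 0.1185, 0.0134], [0.6463, 0.119, 0.0151]]
405 260 [[0.6926, 0.1686, 0.1424], [0.6604, 0.1178, -0.0], [0.6598, 0.1173, -0.0011], [0.6596, 0.1173, -0.0004]]
```

View pics/wrist4.png

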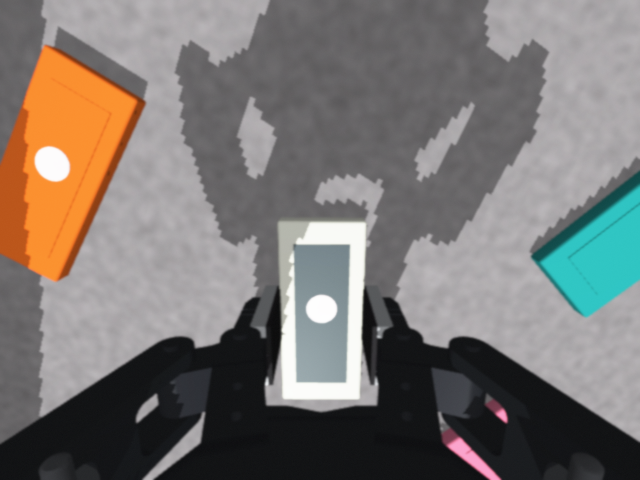

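The carrier is gripped: width 33 mm, and the pads straddle the slab at columns 280–366. The fingertips touched the table as they swung forward (12 N), so I'll lift gently.

Request:
arm_command([
  [3.0,[0,0,0.3],0],
  [3.0,[0,0,0.7],0],
  [3.0,[0,0,1.5],0],
  [3.0,[0,0,3.0],0],
  [3.0,[0,0,3.0],0],
  [3.0,[0,-2.0,1.0],-0.03],
  [3.0,[0,-4.0,0],-0.08],
  [3.0,[-0.2,-4.0,0],-0.08],
  [3.0,[-0.2,-4.0,0],-0.08],
  [3.0,[-0.2,-4.0,0],-0.08],
  [3.0,[-0.2,-4.0,0],-0.08],
  [3.0,[-0.2,-4.0,0],-0.08],
])

```text
clock: 5.1
position: [0.6171, -0.1186, 0.109]
ee_rot: [0.467, -0.468, 0.531, -0.53]
contact_force: [-0.2, 0.5, -0.7]
width: 0.0329
```

Request:
arm_command([
  [3.0,[0,-4.0,0],-0.08],
  [3.0,[0,-3.0,0],-0.06],
  [3.0,[0,-1.6,0],0],
  [3.0,[0,0,0],0],
  [3.0,[0,0,0],0],
  [3.0,[0,0,0],0],
])

```text
clock: 5.7
position: [0.6175, -0.2012, 0.1092]
ee_rot: [0.431, -0.431, 0.561, -0.56]
contact_force: [-0.6, 0.9, -0.4]
width: 0.0325
```

```bash
cat > held.py <<'E'
from h import *
from rig import manip
from scipy.spatial.transform import Rotation as Ro
import sys
s=manip.get_state();q=s["ee_rot"];R=Ro.from_quat([q[1],q[2],q[3],q[0]]).as_matrix()
p0=s["position"];print(s["clock"],p0.round(4),"jaw yaw",np.degrees(np.arctan2(R[1,0],R[0,0])),s["contact_force"].round(1),s["width"]); print(R.round(4).tolist())
im=manip.get_image("wrist");n=sys.argv[1];np.savez(f"pics/{n}.npz",**im);cv2.imwrite(f"pics/{n}.png",im["pixels"][:,:,::-1])
zt=p0[2]-.0084
p=im["pixels"].astype(int)
for th in (150,185):
  for i,st,c,m in comps((p.min(2)>th)&(p.max(2)-p.min(2)<30),800):
    if st[0]>200 and st[0]+st[2]<440:
        r,_=rect(im,m,zt);print(th,st,np.round(r[0],1),np.round(r[1],1),r[2])
for nm in("top","side"):
    im=manip.get_image(nm);np.savez(f"pics/{nm}_{n}.npz",**im);cv2.imwrite(f"pics/{nm}_{n}.png",im["pixels"][:,:,::-1])
E
python3 held.py w5
```

```text
5.7 [ 0.6175 -0.2012  0.1092] jaw yaw -104.91478019218799 [-0.6  0.9 -0.4] 0.03253436417092154
[[-0.2574, -0.0008, 0.9663], [-0.9663, 0.0011, -0.2574], [-0.0009, -1.0, -0.001]]
150 [ 265  211  119  194 8880] [ 617.3 -201.4] [44.7 88.1] 72.91098022460938
150 [305 294  34  30 800] [ 620.  -202.6] [13.4 12.9] 75.03256225585938
185 [ 267  223   97  182 6952] [ 615.8 -197.9] [40.7 82. ] 74.83650970458984
```

View pics/w5.png

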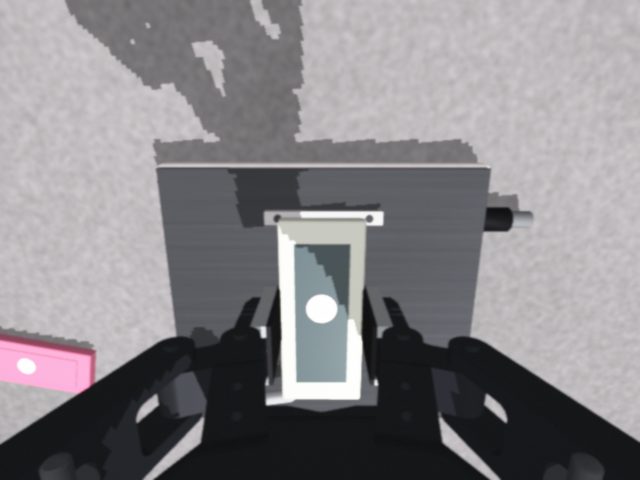

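View pics/side_w5.png

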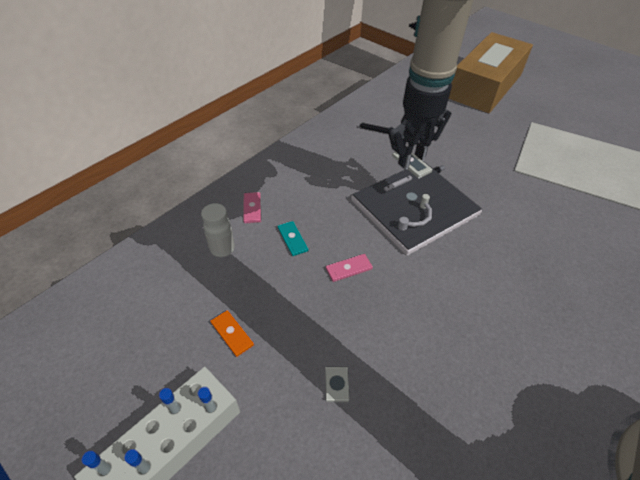

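The wrist view shows the carrier square in the jaws (corners near (279,219), (366,219), (282,398), (360,398)). The edge bar is ahead at columns 264–383, row 217. The side view shows it held clear above the stage. I'll measure the relative offset.

Run:
```python
from h import *
im=load("pics/w5.npz"); z=.1092-.0084
for z in (.099,.101,.103):
    c=[ray(im,p,z)[:2]*1000 for p in ((279,219),(366,219),(360.5,398),(282,398))]
    print(z,np.mean(c,0).round(1),"len",np.linalg.norm(c[0]-c[3]).round(1),np.linalg.norm(c[0]-c[1]).round(1), "yaw",np.degrees(np.arctan2(*(c[0]+c[1]-c[2]-c[3])[::-1])).round(2))
print("bar ends", ray(im,(264,217.5),.025),ray(im,(383,217.5),.025), "mid",ray(im,(323.5,217.5),.025))
a=ray(im,(264,217.5),.025)-ray(im,(383,217.5),.025); print(np.degrees(np.arctan2(a[1],a[0])),np.linalg.norm(a))
a=ray(im,(158,167),.02);b=ray(im,(489,167),.02);print("front plate edge",a,b,(a+b)/2,np.degrees(np.arctan2(*(a-b)[:2][::-1])),np.linalg.norm(a-b))
p=im["pixels"]
cv2.imwrite("pics/w5z.png",cv2.resize(p[150:420,220:430][:,:,::-1],None,fx=2.2,fy=2.2,interpolation=cv2.INTER_CUBIC))
```

```text
0.099 [ 616.3 -201.8] len 81.3 33.3 yaw -15.3
0.101 [ 617.3 -202.1] len 80.1 32.8 yaw -15.3
0.103 [ 618.3 -202.3] len 78.9 32.3 yaw -15.3
bar ends [ 0.64931957 -0.17542017  0.025     ] [ 0.63117232 -0.24329357  0.025     ] mid [ 0.64024577 -0.20935754  0.025     ]
75.03100974743894 0.07025753624588787
front plate edge [ 0.69306426 -0.12378283  0.02      ] [ 0.64331944 -0.30982347  0.02      ] [ 0.66819185 -0.21680315  0.02      ] 75.03006724068486 0.19257639254245312
```

View pics/w5z.png

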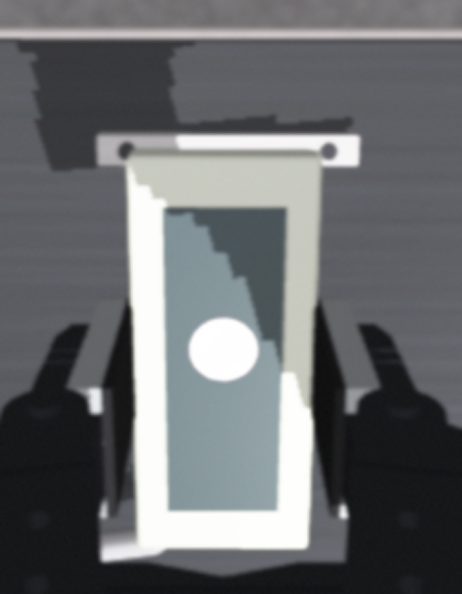

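The bar and carrier in the same view give the carrier at stage x≈+30, y≈+1.4 mm, with yaw matched. I'll correct y, descend to 11 mm above the plate, then look before drawing the arm.

Request:
arm_command([
  [3.0,[0,-0.1,-2.0],0],
  [3.0,[0,-0.04,-2.5],0],
  [3.0,[0,0,-1.3],0],
  [3.0,[0,0,-0.4],0],
  [3.0,[0,0,0],0],
  [3.0,[0,0,0],0],
])

```text
clock: 6.45
position: [0.6184, -0.2046, 0.0482]
ee_rot: [-0.431, 0.43, -0.56, 0.562]
contact_force: [0.9, -0.6, 0.2]
width: 0.0326
```

```bash
python3 held.py w6
python3 - <<'E'
from h import *
im=load("pics/side_w6.npz");cv2.imwrite("pics/side6z.png",cv2.resize(im["pixels"][120:270,340:500][:,:,::-1],None,fx=4,fy=4,interpolation=cv2.INTER_CUBIC))
E
```

```text
6.45 [ 0.6184 -0.2046  0.0482] jaw yaw -105.00792769173643 [ 0.9 -0.6  0.2] 0.032615379973585074
[[-0.259, 0.0015, 0.9659], [-0.9659, -0.0008, -0.259], [0.0004, -1.0, 0.0017]]
150 [286  67  37  56 894] [ 700.5 -220.6] [20.5  6.8] 12.822588920593262
150 [  235   219   165   182 14274] [ 618.2 -203. ] [63.6 81.2] 73.77304077148438
185 [ 236  221  163  179 8488] [ 618.  -203.6] [63.  79.9] 74.8828353881836
```

View pics/w6.png

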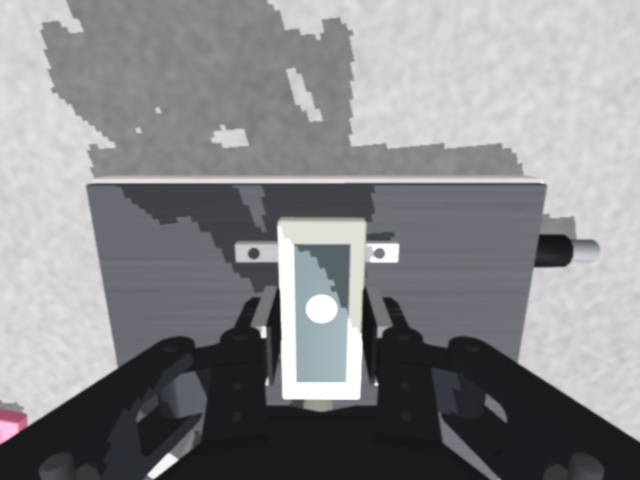

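View pics/side6z.png

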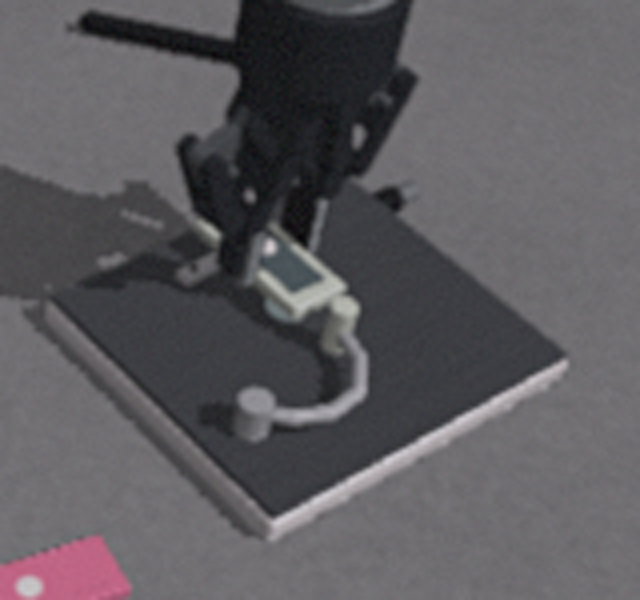

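The wrist view has the bar's middle at column 317.5 and the carrier's at 321, so the carrier sits about 1.2 mm to -y. The side view shows the rear end level with the nose and just short of it. I'll correct that, then draw the arm back.

Request:
arm_command([
  [3.0,[0.03,0.12,0],0],
  [3.0,[-0.5,0.13,0],0],
  [3.0,[-0.5,0.13,0],0],
  [3.0,[-0.5,0.13,0],0],
  [3.0,[-0.4,0.11,0],0],
  [3.0,[-0.4,0.11,0],0],
  [3.0,[-0.3,0.08,0],0],
  [3.0,[0,0,0],0],
  [3.0,[0,0,0],0],
  [3.0,[0,0,0],0],
])

```text
clock: 7.6
position: [0.5925, -0.1966, 0.0475]
ee_rot: [-0.43, 0.43, -0.561, 0.561]
contact_force: [1.7, -3.0, 0.0]
width: 0.0329
```

```bash
python3 held.py w7
python3 - <<'E'
from h import *
im=load("pics/side_w7.npz");cv2.imwrite("pics/side7z.png",cv2.resize(im["pixels"][120:270,340:500][:,:,::-1],None,fx=4,fy=4,interpolation=cv2.INTER_CUBIC))
E
```

```text
7.6 [ 0.5925 -0.1966  0.0475] jaw yaw -105.02185196302467 [ 1.7 -3.   0. ] 0.03286477181524237
[[-0.2592, 0.0009, 0.9658], [-0.9658, -0.0005, -0.2592], [0.0003, -1.0, 0.001]]
150 [ 231  179  176   22 3556] [ 641.9 -209.7] [64.5  7.8] 74.91038513183594
150 [  277   218    90   193 13976] [ 589.4 -196.4] [34.9 86.8] 74.90724182128906
185 [ 232  179  174   22 3351] [ 641.9 -209.7] [64.1  7.8] 74.91093444824219
185 [ 277  220   89  180 9468] [ 591.8 -197.2] [34.5 80.3] 74.87071228027344
```

View pics/w7.png

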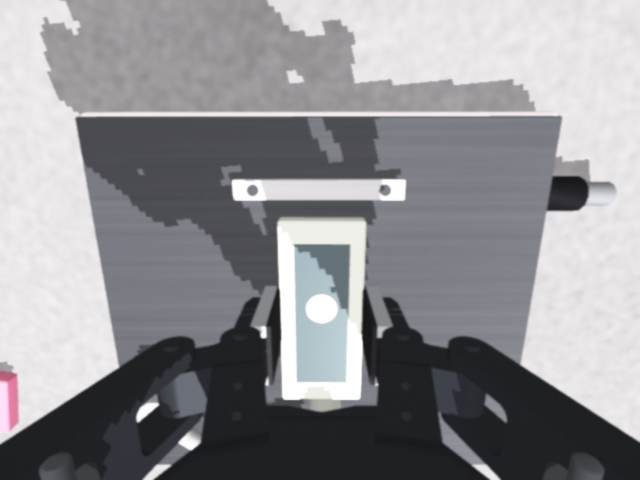

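View pics/side7z.png

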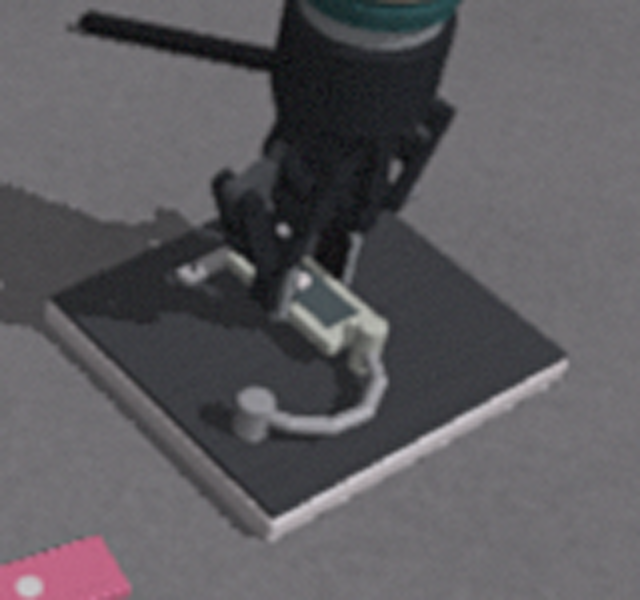

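Run:
```python
from h import *
im=load("pics/w7.npz")
a=np.radians(-15);ex=np.array([np.cos(a),np.sin(a)]);ey=np.array([-ex[1],ex[0]])
bf=ray(im,(318.7,200.5),.025)[:2]*1000; bl=ray(im,(232.5,200.5),.025)[:2]*1000;br=ray(im,(405,200.5),.025)[:2]*1000
z=.0475-.0084
c=[ray(im,p,z)[:2]*1000 for p in ((279,219),(366,219),(360.5,398),(282,398))]
print("bar face",bf,np.linalg.norm(bl-br)); m=np.mean(c,0); f=(c[0]+c[1])/2
print("carrier c",m,"front",f,"len",np.linalg.norm(c[0]-c[3]),"gap x",(bf-f)@ex,"y off",(m-bf)@ey, (f-bf)@ey)
T=load("pics/top_w7.npz");cv2.imwrite("pics/top7z.png",cv2.resize(T["pixels"][195:335,370:530][:,:,::-1],None,fx=4,fy=4,interpolation=cv2.INTER_CUBIC))
```

```text
bar face [ 635.6861712  -207.94103539] 71.02934013131117
carrier c [ 592.14148841 -197.52686083] front [ 630.77352593 -208.17624864] len 80.14291934398298 gap x 4.684373269617141 y off -1.2108730449680498 -1.498684710362234
```

View pics/top7z.png

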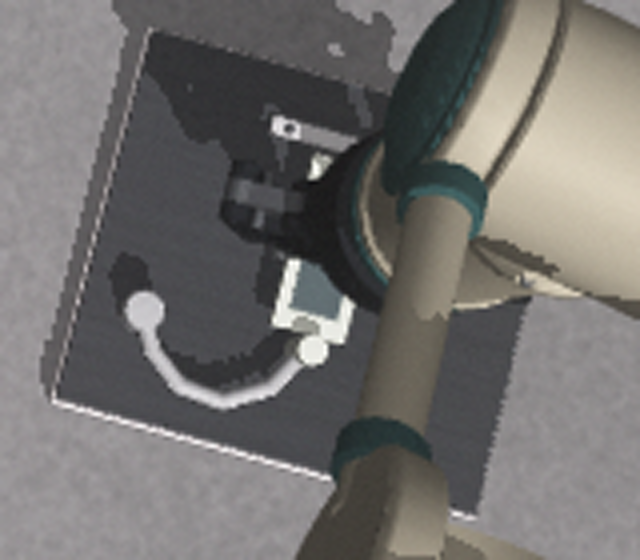

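The wrist view gives a gap of 4.7 mm to the edge and y off by -1.2 mm. The top view shows the nose drawn back against the carrier's rear end. I'll fix y and lower.

Request:
arm_command([
  [3.0,[0.03,0.12,0],0],
  [3.0,[0,0,-0.4],0],
  [3.0,[0,0,-0.4],0],
  [3.0,[0,0,-0.1],0],
  [3.0,[0,0,0],0],
  [3.0,[0,0,0],0],
])

```text
clock: 8.35
position: [0.5921, -0.1946, 0.038]
ee_rot: [0.43, -0.43, 0.562, -0.561]
contact_force: [2.7, 0.7, -1.1]
width: 0.033
```

Request:
arm_command([
  [3.0,[0,0,-0.1],0],
  [3.0,[0,0,0],0],
  [3.0,[0,0,0],0],
])

```text
clock: 8.65
position: [0.5923, -0.1949, 0.0373]
ee_rot: [0.43, -0.43, 0.561, -0.561]
contact_force: [3.0, 1.2, 0.1]
width: 0.0326
```

Request:
arm_command([
  [3.0,[0,0,-0.1],0],
  [3.0,[0,0,0],0],
  [3.0,[0,0,0],0],
])

```text
clock: 8.95
position: [0.5924, -0.1952, 0.0365]
ee_rot: [-0.43, 0.43, -0.561, 0.561]
contact_force: [1.4, 0.4, 1.9]
width: 0.0326
```

```bash
python3 held.py w8
cat > gap.py <<'E'
from h import *
import sys
im=load(f"pics/{sys.argv[1]}.npz")
g=im["pixels"]
cv2.imwrite("pics/"+sys.argv[1]+"z.png",cv2.resize(g[150:330,200:440][:,:,::-1],None,fx=3,fy=3,interpolation=cv2.INTER_CUBIC))
E
python3 gap.py w8
```

```text
8.95 [ 0.5924 -0.1952  0.0365] jaw yaw -105.01981705733691 [1.4 0.4 1.9] 0.03258127924484793
[[-0.2592, 0.0003, 0.9658], [-0.9658, -0.0002, -0.2592], [0.0001, -1.0, 0.0003]]
150 [ 229  180  188   25 4132] [ 640.6 -209.3] [69.5  8.9] 74.9146728515625
150 [  277   218    90   193 13720] [ 589.3 -195.2] [34.9 87. ] 74.52256774902344
185 [ 229  181  187   24 3703] [ 640.4 -209.3] [68.9  8.3] 75.28570556640625
185 [  277   220    89   180 10293] [ 591.7 -195.8] [34.4 80.3] 74.88211059570312
```

View pics/w8z.png

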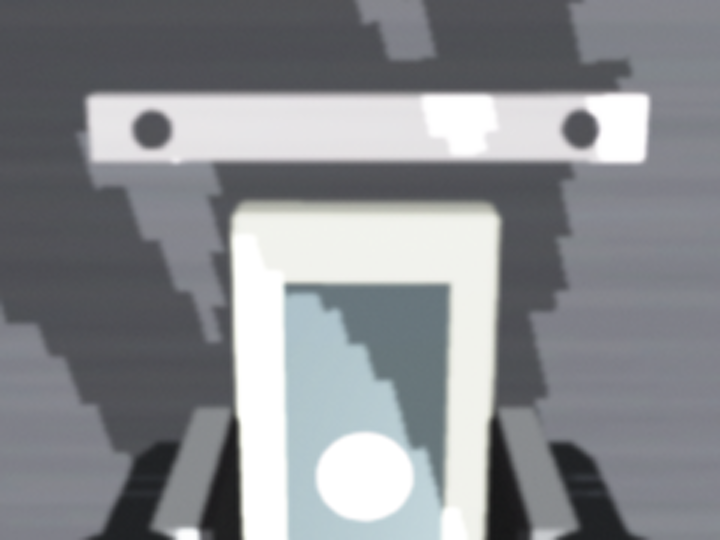

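The bar's middle is at 367 and the carrier's at 365 in the zoom (about 0.25 mm apart). The two edges are parallel with a gap of about 5 mm, and the carrier has just touched the plate. Now I'll slide it to the edge.

Request:
arm_command([
  [3.0,[0.15,-0.04,0],0],
  [3.0,[0.15,-0.04,0],0],
  [3.0,[0.12,-0.03,0],0],
  [3.0,[0.06,-0.02,0],0],
  [3.0,[0.03,-0.01,0],0],
  [3.0,[0,0,0],0],
  [3.0,[0,0,0],0],
  [3.0,[0,0,0],0],
])

```text
clock: 9.9
position: [0.5944, -0.1956, 0.0365]
ee_rot: [0.429, -0.432, 0.563, -0.559]
contact_force: [-3.7, 2.7, 7.5]
width: 0.0326
```

```bash
python3 held.py w9; python3 gap.py w9
```

```text
9.9 [ 0.5944 -0.1956  0.0365] jaw yaw -105.01569076080276 [-3.7  2.7  7.5] 0.03259787911316527
[[-0.2591, -0.0063, 0.9658], [-0.9659, 0.0019, -0.2591], [-0.0003, -1.0, -0.0066]]
150 [ 229  186  188   24 4118] [ 640.5 -209.3] [69.5  8.6] 74.92329406738281
150 [  277   218    90   193 13633] [ 591.1 -195.4] [34.9 87.3] 74.6635513305664
185 [ 230  187  187   23 3740] [ 640.3 -209.3] [68.9  8.2] 74.92475891113281
185 [ 277  220   89  180 9819] [ 593.5 -196.1] [34.4 80.6] 74.8039779663086
```

View pics/w9z.png

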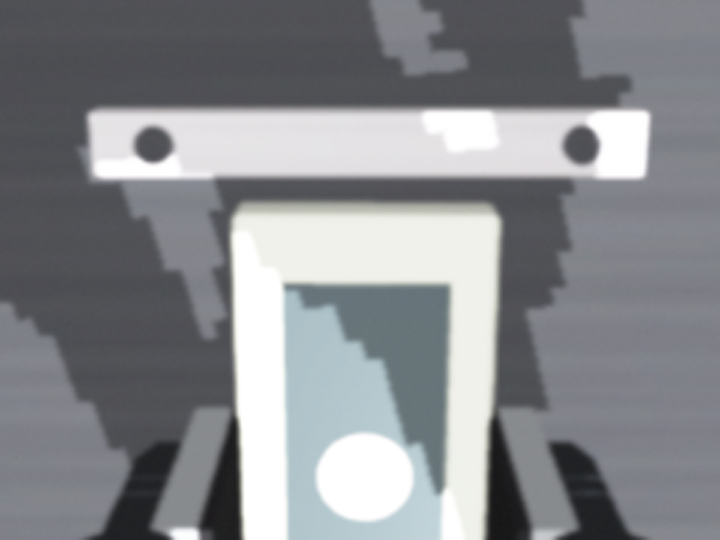

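The slide stuck after 2 mm because the fingertips were dragging on the plate, and a gap of about 3 mm remains. I'll ease up slightly and look again.

Request:
arm_command([
  [3.0,[0,0,0.08],0],
  [3.0,[0,0,0],0],
  [3.0,[0,0,0],0],
  [3.0,[0,0,0],0],
])

```text
clock: 10.45
position: [0.5975, -0.1966, 0.0368]
ee_rot: [0.43, -0.43, 0.561, -0.561]
contact_force: [3.3, 0.7, -0.0]
width: 0.0326
```

```bash
python3 held.py w10; python3 gap.py w10
```

```text
10.45 [ 0.5975 -0.1966  0.0368] jaw yaw -105.02945857179294 [ 3.3  0.7 -0. ] 0.032643608001833954
[[-0.2593, -0.0002, 0.9658], [-0.9658, 0.0001, -0.2593], [-0.0, -1.0, -0.0002]]
150 [  230   194   186   217 17689] [ 598.5 -198.2] [69.3 95.8] 75.24327087402344
185 [ 230  195  185   23 3676] [ 640.6 -209.2] [69.   8.3] 74.9102783203125
185 [ 277  220   89  180 9408] [ 596.7 -197.1] [34.4 80.4] 74.74665832519531
```

View pics/w10z.png

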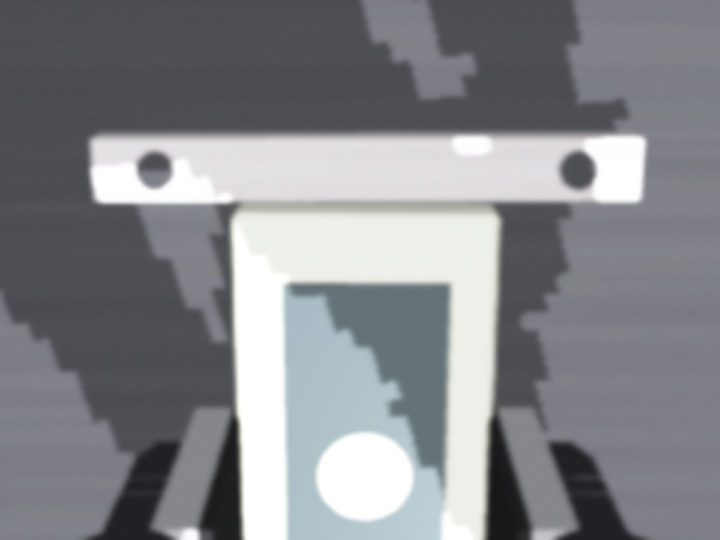

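The gap at the edge is now almost closed (zoom row 203), square and centred. I'll make one small push, then release in place.

Request:
arm_command([
  [3.0,[0.06,-0.02,0],0],
  [3.0,[0,0,-0.02],0],
  [3.0,[0,0,0],0],
  [3.0,[0,0,0],0],
])

```text
clock: 11.0
position: [0.598, -0.1968, 0.0369]
ee_rot: [-0.43, 0.43, -0.561, 0.561]
contact_force: [2.6, 0.5, -1.0]
width: 0.0327
```

Request:
arm_command([
  [3.4,[0,0,0],0],
  [3.7,[0,0,0],0],
  [4.2,[0,0,0],0],
  [4.8,[0,0,0],0],
  [5.2,[0,0,0],0],
  [5.2,[0,0,0],0],
])

```text
clock: 11.6
position: [0.5978, -0.1968, 0.0369]
ee_rot: [0.43, -0.43, 0.561, -0.561]
contact_force: [0.4, 0.3, -0.6]
width: 0.0521
```

```bash
python3 held.py w11
```

```text
11.6 [ 0.5978 -0.1968  0.0369] jaw yaw -105.02103594256481 [ 0.4  0.3 -0.6] 0.052139666743344276
[[-0.2592, -0.0003, 0.9658], [-0.9658, -0.0001, -0.2592], [0.0002, -1.0, -0.0003]]
150 [  229   196   186   214 18738] [ 599.  -197.8] [69.2 94.7] 74.913818359375
185 [  230   197   184   202 13353] [ 601.6 -198.4] [68.5 88.5] 74.91372680664062
```

View pics/w11.png

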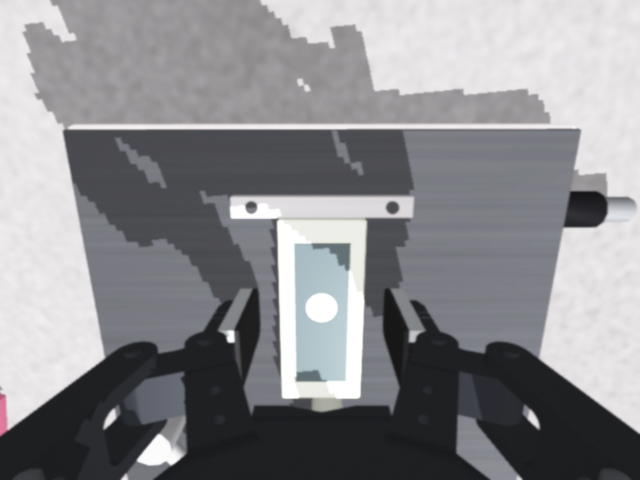

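The jaws are open and clear. The carrier sits flush to the bar (front at row 219) with the nose at its rear, (322,403). I'll lift straight up and withdraw.

Request:
arm_command([
  [5.2,[0,0,0.5],0],
  [5.2,[0,0,1.5],0],
  [5.2,[0,0,3.0],0],
  [5.2,[0,0,4.0],0],
  [5.2,[0,0,4.0],0],
  [5.2,[0,0,4.0],0],
  [5.2,[-2.0,-3.5,2.0],0],
  [5.2,[-2.0,-4.0,0],0],
  [5.2,[-2.0,-4.0,0],0],
  [5.2,[-2.0,-4.0,0],0],
  [5.2,[-2.0,-4.0,0],0],
  [5.2,[-2.0,-4.0,0],0],
])

```text
clock: 12.95
position: [0.477, -0.4331, 0.2275]
ee_rot: [-0.43, 0.43, -0.561, 0.561]
contact_force: [0.6, -0.4, 0.4]
width: 0.0521
```

Request:
arm_command([
  [5.2,[-2.0,-4.0,0],0],
  [5.2,[-2.0,-3.0,0],0],
  [5.2,[-1.0,-1.0,0],0],
  [5.2,[0,0,0],0],
  [5.2,[0,0,0],0],
  [5.2,[0,0,0],0],
])

```text
clock: 13.55
position: [0.4291, -0.5101, 0.2272]
ee_rot: [0.431, -0.431, 0.561, -0.561]
contact_force: [0.1, -0.4, -0.3]
width: 0.0522
```

```bash
python3 held.py w12
python3 - <<'E'
from h import *
T=load("pics/top_w12.npz");S=load("pics/side_w12.npz")
a=cv2.resize(T["pixels"][200:330,375:525][:,:,::-1],None,fx=2.6,fy=2.6,interpolation=cv2.INTER_CUBIC)
b=cv2.resize(S["pixels"][150:280,340:490][:,:,::-1],None,fx=2.6,fy=2.6,interpolation=cv2.INTER_CUBIC)
cv2.imwrite("pics/fin.png",np.hstack([a,b]))
for im in (T,S):
    p=im["pixels"].astype(int)
    for i,st,c,m in comps((p.min(2)>135)&(p.max(2)-p.min(2)<30),60):
        if 200<st[0]<490 and 150<st[1]<380 and st[4]<3000:
            r,_=rect(im,m,.028);print(st,c.round(1),np.round(r[0],1),np.round(r[1],1),r[2])
E
```

```text
13.55 [ 0.4291 -0.5101  0.2272] jaw yaw -104.92789723094936 [ 0.1 -0.4 -0.3] 0.052187328589681156
[[-0.2576, 0.0006, 0.9663], [-0.9663, 0.0007, -0.2576], [-0.0008, -1.0, 0.0004]]
185 [ 273  208   63   65 1341] [ 459.9 -514.2] [21.8 21.2] 11.844404220581055
185 [ 299  264  100   88 3266] [ 427.9 -522.3] [39.1 38.7] 77.19036865234375
[402 224  74  72 855] [442.3 259.4] [ 587.3 -177.4] [ 81.4 151.2] 51.90709686279297
[386 178  49  32 244] [409.2 191.4] [ 599.8 -191.6] [55.7 92.4] 79.15927124023438
[201 204  32  52 751] [218.2 223.9] [817.8 126.7] [ 46.5 136.8] 69.5023193359375
[400 206  35  21 117] [418.8 220.6] [ 546.4 -148.4] [77.1 37.2] 69.15068817138672
[407 210  75  45 343] [442.9 232.4] [ 493.3 -152.5] [198.    9.1] 75.02214050292969
[326 367  24  34 561] [337.1 384. ] [455.8 215.5] [33.1 50. ] 41.869571685791016
```

View pics/fin.png

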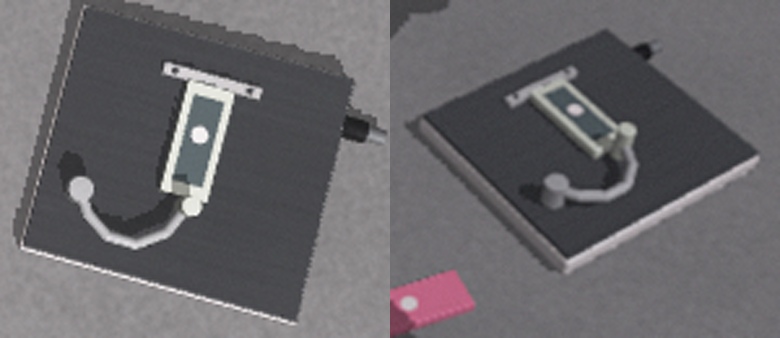

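The final views show the carrier along the stage axis, its front flush on the bar's middle (about (212,85) in the left panel) and the nose against its rear end (192,205). One numeric check before handing in.

Run:
```python
from h import *
T=load("pics/top_w12.npz")
p=T["pixels"].astype(int);rz=T["range_z"];K=T["intrinsics"]
vv,uu=np.mgrid[0:480,0:640]
P=np.stack([(uu-K[0,2])/K[0,0]*rz,(vv-K[1,2])/K[1,1]*rz,rz],-1);W=(P-T["t"])@T["R"]
a=np.radians(-15);c,s=np.cos(a),np.sin(a);o=np.array([.597-.01*c,-.1977-.01*s])
X=(W[...,0]-o[0])*c+(W[...,1]-o[1])*s;Y=-(W[...,0]-o[0])*s+(W[...,1]-o[1])*c
m=(p.min(2)>135)&(X>-22)&(X<47)&(abs(Y)<25)&(W[...,2]<.035)&(W[...,2]>.0235)
for lo,hi in((-20,-2),(-2,14),(14,30),(30,46)):
    k=m&(X>=lo)&(X<hi);print(lo,"Y",Y[k].min().round(4) if k.any() else 0)
X*=1000;Y*=1000
m=(p.min(2)>120)&(X>-22)&(X<47)&(abs(Y)<25)&(W[...,2]<.035)&(W[...,2]>.0235)
for lo,hi in((-20,-2),(-2,14),(14,30),(30,46)):
    k=m&(X>=lo)&(X<hi);print(lo,"Yrange",np.percentile(Y[k],[3,97]).round(1),"z",np.median(W[k][:,2]).round(4))
```

```text
-20 Y 0
-2 Y -0.0346
14 Y 0
30 Y 0
-20 Yrange [-15.8  17.2] z 0.0291
-2 Yrange [-16.   17.1] z 0.0299
14 Yrange [-16.2  16.2] z 0.0291
30 Yrange [-15.8  16.4] z 0.0289
```

```bash
python3 -c "
from rig import manip
print(manip.sign_off(), manip.get_state()['clock'])"
```

```text
the job is handed in; nothing more can be done
the job is handed in; nothing more can be done
```

The long slide carrier is loaded in the stage and the sprung arm is holding it. I gripped it across its width, drew the nose back with its rear end, lowered it flat, slid it to the edge, let go and withdrew. The job was handed in shortly after 13.5 s.

**Last checks:**
- **Fit:** The wrist camera just after release showed the front flush with the fixed edge. Later top and side views showed the same, with the nose against the rear end.
- **Centring:** The carrier's side edges measure about -16 to +17 mm along its whole length. That puts it within about 0.5 mm of the middle and square to the edge.
- **Flatness:** The top reads an even 29–30 mm. 28 mm is nominal, and the depth readings run 0.5–1 mm high.
- **Robot and short carrier:** The gripper was well clear, with no contact force beyond sensor noise, and the short carrier had not moved.

**What didn't go to plan:**
- **Gripping:** The fingertips pressed on the table with about 12 N as the jaws closed, because they swing forward.
- **Sliding:** The first slide stuck after 2 mm because the tips dragged on the plate (about 7.5 N). I raised the tool slightly and it went on to the edge.
- **Sideways aim:** Before letting go I made three sideways corrections of just over 1 mm each. The first overshot, and the wrist camera guided the next two.

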